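# Free a locked test-drawer tray through its release hole

### The job

The small drawer unit on the bench has lost power with its tray locked shut and a gear inside. Take the screwdriver out of its wooden stand and put its blade down through the small release hole in the lid, feel for the hidden sprung latch and press it, gently and without forcing it, until the tray comes out by itself. Put the screwdriver back upright and fully home in its stand, pull the tray out as far as it goes and let go; leave the tape roll and the oil bottle where they are.

Things in the scene. Friction and masses are not known exactly. Their poses are not given: they have to be found in the camera images.
- drawer_unit: Grey metal case, black front frame, 145 x 180 x 72 mm high, fixed. Origin: on the bench under its middle. x points from front to back (the front, with the tray, looks along -x, roughly towards the robot), y to the left seen from the robot, z up. Tray centred at y = -20 mm; the latch compartment is behind the black panel with the switch, y = +40 to +87.
- release_hole (a point): Middle of the round release hole, 6.5 mm wide, through the 4 mm lid, at the lid's top surface (72 mm above the bench), at x = -30, y = +62 mm of drawer_unit; a thin steel ring surrounds it; axes as drawer_unit. More than 20 N between screwdriver and unit (lid or latch) damages it.
- tray (a joint): How far the tray is out of the case, along drawer_unit's -x, in m: 0 locked shut (then a pull only strains the latch), 0.075 fully out at its stop. Once the latch is pressed far enough, a damped spring pushes the tray out to about 0.035 in about 3 s; keep the latch down for the first 5 mm. Beyond that it slides with about 1 N friction and stays where it is left.
- pull_tab (a point): Point in the tray's upright aluminium pull tab, 42 mm above the bench. The tab is a plate 9 mm thick across (drawer_unit's y), 34 mm long (x), 26 mm high (top 49 mm above the bench), standing out from the middle of the tray's front; this point is 18 mm before that front. Pinch it across its thickness from above. Moves with the tray; axes as drawer_unit.
- driver_stand: Wooden block 46 x 50 mm, 68 mm high, on a wider foot (64 x 72 mm, 8 mm high), fixed to the bench. Origin: on the bench under the middle; z up.
- stand_hole (a point): Mouth of the stand's one hole, in the middle of its top, 68 mm above the bench; 5.5 mm wide, vertical, 62 mm deep.
- driver: Slim precision screwdriver, 156 mm long, about 22 g, standing blade down in the stand, its handle resting on the block. Round blade 3.4 mm thick, 62 mm from tip to handle; handle 11 mm thick, 88 mm long. Its y axis runs along the tool from tip to handle end (up); the centre line lies 6 mm from the origin along the driver's z axis.
- driver_tip (a point): End of the driver's blade, on its centre line. In the stand, fully home, it lies 62 mm below stand_hole.
- driver_grip (a point): Point on the centre line in the handle, 96 mm above the blade tip and 34 mm above the lower end of the handle: a good place to grip, from above.
- kapton_roll: Amber roll of tape, 61 mm wide, 19 mm high, lying flat; bystander. Origin under its middle.
- oil_bottle: Small blue bottle with white nozzle, 32 mm wide, 71 mm high, standing; bystander. Origin under its middle.
- latch_highest (a point): Fixed point on the hole's axis, 14 mm below the lid's top: the highest the hidden latch button (flat, 16 mm wide) may lie. It lies 0 to 22 mm below this point, not known, to be felt. It is a sprung pawl: gives from about 3 N, frees the tray after 4 to 4.5 mm at 5 to 7 N, meets a hard stop at about 5.4 mm: press on to about 8 to 10 N, not beyond 20.

How it is judged:
By the outcome, as a careful person would: the job done as asked, in the order asked, and still so for the second after the job is handed in, with the robot touching nothing.
It also fails if it takes over 61 s, if anything falls off the work surface, if the arm or the gripper's body presses on something with over 40 N, if the wrist force passes 120 N, or if a joint passes its speed limit or range.

### The arm

A 6-joint arm with a two-finger parallel gripper is mounted at the origin on a cart in front of the work surface, level with it; the furniture and walls round the work are solid. World frame = base frame: x ahead of the robot, y to its left, z up, the work surface at z = 0. Lengths are in mm, angles in rad, forces in N, time in s.
With the tool pointing down it reaches from about 350 to 950 mm from the base axis. Payload 17.4 kg.
Tool frame: the origin (TCP) lies between the finger pads; the fingertips stand 14 mm ahead of it and the grasp point (between the pads) lies 5 mm behind it; x points along the fingers, y is the direction in which the jaws open and shut, and the axes are right-handed (so a half turn about x gives the same grasp; the last joint's range is limited). The gripper opens to 93 mm and grips with 3 to 60 N. Pads are 15 mm wide; open, the fingers measure 128 mm over their backs; the gripper's body (75 mm by 188 mm) begins 65 mm behind the grasp point.
Start: joints at [-1.219, 0.116, 1.442, -0, 1.584, -0.038], TCP at [256.494, -624.374, 232.646] pointing down, gripper open.
Joint ranges: [-2.83, 2.83], [-0.83, 2.19], [0.07, 2.5], [-1.14, 4.28], [0.01, 3], [-2.97, 2.97]. Speed limits (rad/s): [1.89, 1.89, 2.22, 3.14, 3.14, 3.14].

### API

Orientations are given as [roll, pitch, yaw] about the fixed x, y, z axes, in that order (R = Rz(yaw) Ry(pitch) Rx(roll)).
In Python, from cell import readout, viewer, finish_job gives the robot as it stands. The module is installed in compiled form; this text tells all that it offers.
- The arm moves only by the shell command python3 -m pendant 'ROWS'. ROWS is JSON, a list of rows, each a list of 3 entries, a list of its own where there are three numbers: the shift along the world's x, y, z in mm, then the turn about the world's z in rad, then the opening, from -1 (shut) to 1 (fully open), so that 0 is half open. In form: [[[dx, dy, dz], twist, hand], ...]. A call has exactly 8 rows; each row shifts and turns the pose as measured when the row begins; what a row does not reach is not made up. A row lasts 1/12 s, in which the tool goes at most 41.7 mm and 7.16 degrees, less where a joint would pass 70% of its speed; a pose out of reach is approached as far as the arm can. A call with a gripper value outside its range is refused whole. The fingers move at their own pace and stop on an object; the grip force is fixed at half the most. Time passes only in rows, so rows that do not move let the fingers close, or fill a call up. It gives the time, the measured TCP pose, the force and the opening at its end, in the units of the state.
- readout.state(): the state, without advancing time (a new reading comes with each control period).
- viewer.camera(name): name is "scene" or "top" or "wrist"; returns the picture (384x512x3 uint8, red, green, blue); there is no depth.
- viewer.camera_info(name): a dict with "fx", "fy", "cx", "cy" (pixels), "eye" and "attitude" of the camera in the world; the wrist camera has in their place "T_tool_cam" (4x4, takes a point from camera to tool coordinates, whose origin is the TCP and whose axes are the tool frame's). Camera axes: x right, y down, z forward; pixel columns grow to the right and rows downward; lengths in mm; the calibration is good to about 2 mm. A picture is of the moment at which its call begins: read the wrist's pose just before it. camera_info takes no time and is no camera call.
- finish_job(): hands the job in, once; it reports no verdict.
The state is a dict: "clock": time; "joints": joint angles; "qvel": joint speeds; "joint_efforts": joint torques, N m; "position": TCP position; "ee_rot": TCP orientation; "ft_force": force on the tool from outside, world axes, zero at the start; "wrist_torque": the same for the moment, N m; "gripper_width": finger opening in mm.
Only numpy, scipy, OpenCV 4.12 (cv2) and the standard library are available. Lean on these libraries where they do the work, as an engineer would, in place of code of your own. Each camera call takes 0.05 s, during which the arm holds its last target. There are 200 camera calls.

## Working session

There is one attempt and no reset: what is moved stays moved. The work goes in short steps, Python scripts to look and compute and a shell command to move; the robot and the scene stay as the last step left them, time stands still between calls to the robot, and variables do not carry over. Pictures are saved under pics/ and viewed, about 8 in all and at most 12, crops included, and the job is handed in when it is done.

```bash
mkdir -p pics
python3 - <<'E'
from cell import readout, viewer
import cv2
s=readout.state();print(s)
for n in("scene","top"):
    im=viewer.camera(n);cv2.imwrite(f"pics/{n}0.png",im[:,:,::-1]);print(n,viewer.camera_info(n))
im=viewer.camera("wrist");cv2.imwrite("pics/wrist0.png",im[:,:,::-1]);print(viewer.camera_info("wrist"))
a=cv2.imread("pics/scene0.png");b=cv2.imread("pics/top0.png")
cv2.imwrite("pics/s0x.png",cv2.resize(a,(800,600)));cv2.imwrite("pics/t0x.png",cv2.resize(b,(800,600)))
E
```

```text
{'clock': 0.0, 'joints': array([-1.21879303e+00,  1.16494666e-01,  1.44225278e+00, -8.88811351e-06,
        1.58398818e+00, -3.77761848e-02]), 'qvel': array([-0.00085064,  0.00205495,  0.00111619, -0.0013539 , -0.00080643,
       -0.0006936 ]), 'joint_efforts': array([-1.48238902e-03, -7.21278834e+01, -6.22600508e+01,  7.79700908e-02,
        2.42256472e-02, -5.74841329e-05]), 'position': array([ 256.43148443, -624.19896026,  231.907065  ]), 'ee_rot': array([-1.60079696,  1.56965331,  1.93057506]), 'ft_force': array([-0.27758038, -0.71212056, -0.97747832]), 'wrist_torque': array([ 0.01369414,  0.02973171, -0.00747095]), 'gripper_width': 93.14748187093777}
scene {'fx': 405.12560127192626, 'fy': 405.12560127192626, 'cx': 264.1609263585931, 'cy': 184.44564252767475, 'eye': array([266.264775  , 663.61511702, 668.2020717 ]), 'attitude': array([-2.25524912,  0.01751304, -2.62614057])}
top {'fx': 394.97398154535654, 'fy': 394.97398154535654, 'cx': 252.5142445309113, 'cy': 191.28244882041622, 'eye': array([ 442.12233352,   50.9182284 , 1079.87782364]), 'attitude': array([-2.96677838,  0.00485952, -1.60007391])}
{'fx': 309.3440657661415, 'fy': 309.3440657661415, 'cx': 258.7123678405451, 'cy': 192.21787505110123, 'T_tool_cam': array([[ 6.85371792e-04, -2.98238471e-01,  9.54491144e-01,
        -1.50857561e+02],
       [ 9.99999311e-01,  1.11392563e-03, -3.69993841e-04,
        -1.74926223e-01],
       [-9.52885749e-04,  9.54490740e-01,  2.98239029e-01,
        -8.34595836e+01],
       [ 0.00000000e+00,  0.00000000e+00,  0.00000000e+00,
         1.00000000e+00]])}
```

View pics/s0x.png

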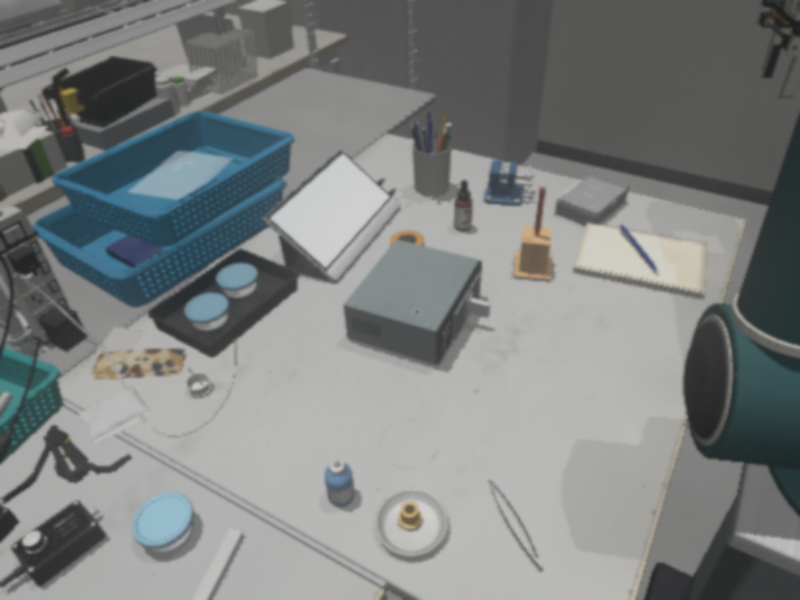

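View pics/t0x.png

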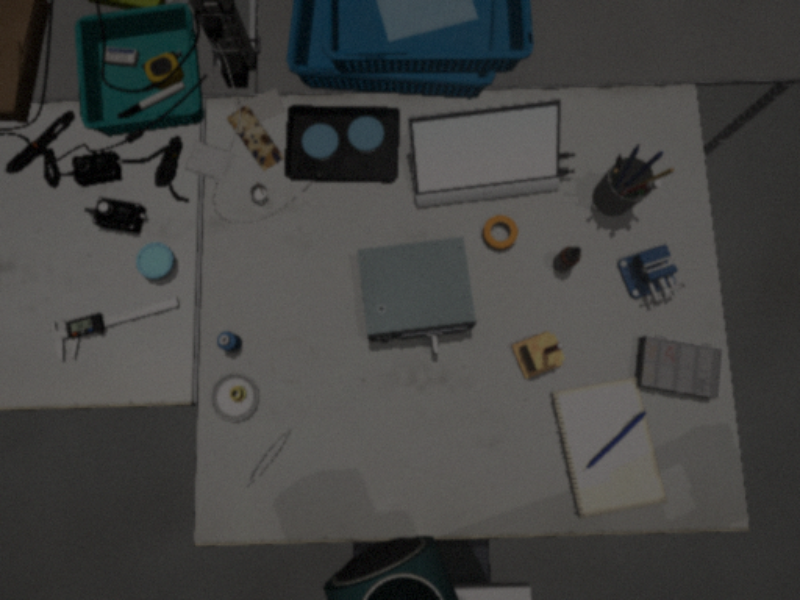

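The scene view (800 px scale) shows the unit at about (415,300), its hole near (417,312), the stand at (535,250) and the driver's dark-red handle above it. The top view shows the hole at about (381,309), the tab at (435,345) and the stand at (538,355). Next I'll zoom in on both.

```bash
cat > h.py <<'E'
import numpy as np, cv2
from scipy.spatial.transform import Rotation as R
from cell import readout, viewer
def cam(n, st=None):
    c=viewer.camera_info(n); K=np.array([[c['fx'],0,c['cx']],[0,c['fy'],c['cy']],[0,0,1]])
    if n=='wrist':
        T=c['T_tool_cam']; st=st or readout.state(); Rt=R.from_euler('xyz',st['ee_rot']).as_matrix()
        return K,Rt@T[:3,:3],Rt@T[:3,3]+st['position']
    return K,R.from_euler('xyz',c['attitude']).as_matrix(),np.array(c['eye'])
def ray(c,u,v):
    K,Rm,e=c; d=Rm@np.linalg.solve(K,[u,v,1]); return e,d/np.linalg.norm(d)
def onz(c,u,v,z):
    e,d=ray(c,u,v); return e+d*(z-e[2])/d[2]
def two(c1,p1,c2,p2):
    e1,d1=ray(c1,*p1); e2,d2=ray(c2,*p2)
    s=np.linalg.lstsq(np.c_[d1,-d2],e2-e1,rcond=None)[0]
    a,b=e1+s[0]*d1,e2+s[1]*d2; return (a+b)/2,np.linalg.norm(a-b)
def proj(c,P):
    K,Rm,e=c; q=K@(Rm.T@(np.array(P)-e)); return q[:2]/q[2]
E
python3 - <<'E'
from h import *
a=cv2.imread("pics/top0.png")[145:240,220:370];b=cv2.imread("pics/scene0.png")[110:240,215:365]
a=cv2.convertScaleAbs(cv2.resize(a,None,fx=5,fy=5,interpolation=2),alpha=1.8)
cv2.imwrite("pics/ta.png",a)
cv2.imwrite("pics/sa.png",cv2.resize(b,None,fx=4.5,fy=4.5,interpolation=2))
E
```

```text
(no output)
```

View pics/ta.png

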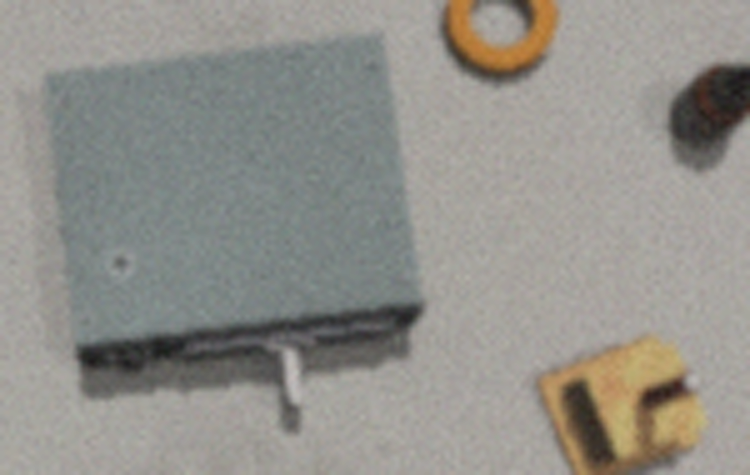

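View pics/sa.png

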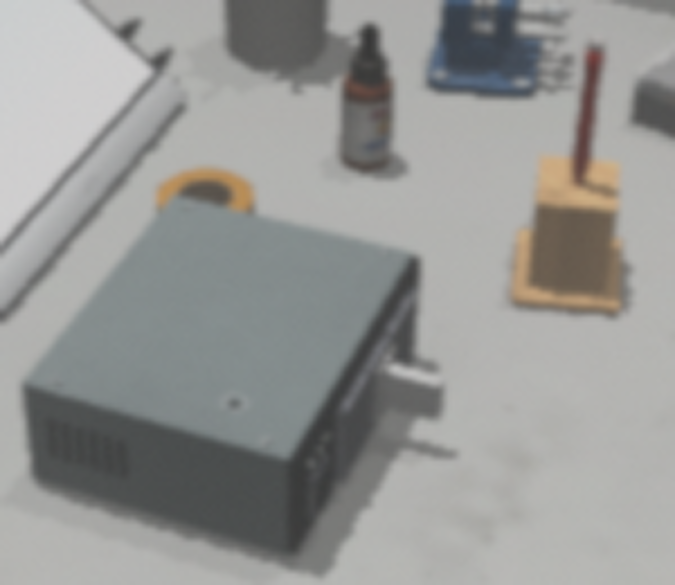

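Top crop: hole at (120,262), lid corners at about (47,73), (383,33), (422,300) and (78,345), tab top from (288,345) to (296,400), driver near (640–690,385–405). Scene crop: hole at (234,403), handle from (580,180) up to (595,46).

Run:
```python
from h import *
np.set_printoptions(precision=1,suppress=True)
t=cam('top');s=cam('scene')
T=lambda u,v:((u+.5)/5-.5+220,(v+.5)/5-.5+145)
S=lambda u,v:((u+.5)/4.5-.5+215,(v+.5)/4.5-.5+110)
ht=onz(t,*T(120,262),72);hs=onz(s,*S(234,403),72);print('hole',ht,hs,two(t,T(120,262),s,S(234,403)))
C=[onz(t,*T(*p),72) for p in[(47,73),(383,33),(422,300),(78,345)]];print('lid top',np.array(C))
Cs=[onz(s,*S(*p),72) for p in[(25,385),(165,197),(418,258),(290,460)]];print('lid scene',np.array(Cs))
for n,X in(('t',C),('s',Cs)):
    c=sum(X)/4;yv=X[0]-X[1]+X[3]-X[2];xv=X[0]-X[3]+X[1]-X[2]
    print(n,c,'yaw deg',np.degrees([np.arctan2(-yv[0],yv[1]),np.arctan2(xv[1],xv[0])]))
print('handle base scene',onz(s,*S(580,182),68),'top end scene z156',onz(s,*S(595,46),156))
print('stand top corners',[onz(s,*S(*p),68) for p in[(540,160),(620,163),(615,205),(535,205)]])
print('tab top',onz(t,*T(288,347),49),onz(t,*T(296,400),49), 'scene',onz(s,*S(443,380),49))
p=onz(s,*S(580,182),68)
for z in(68,156): 
    q=proj(t,[p[0],p[1],z]);print(z,(q-[220,145]+.5)*5-.5)
```

```text
hole [605.9  74.1  72. ] [605.2  75.6  72. ] (array([606.1,  74.1,  70.5]), np.float64(0.13531644423289477))
lid top [[707.7 109.9  72. ]
 [724.  -67.7  72. ]
 [581.4 -80.9  72. ]
 [563.4  96.7  72. ]]
lid scene [[704.3 113.6  72. ]
 [727.  -61.2  72. ]
 [575.4 -76.4  72. ]
 [561.5  98.8  72. ]]
t [644.1  14.5  72. ] yaw deg [5.5 5.2]
s [642.   18.7  72. ] yaw deg [6.  5.8]
handle base scene [ 526.  -192.1   68. ] top end scene z156 [ 528.1 -194.4  156. ]
stand top corners [array([ 554.9, -202.6,   68. ]), array([ 512.5, -221.6,   68. ]), array([ 500.3, -179.7,   68. ]), array([ 540.2, -158.4,   68. ])]
tab top [561.8 -12.4  49. ] [533.9 -15.4  49. ] scene [531.4 -14.7  49. ]
68 [643.9 401.7]
156 [687.9 384.8]
```

```bash
python3 - <<'E'
from h import *
s=readout.state();m=R.from_euler('xyz',s['ee_rot']).as_matrix();print(m.round(3))
y=m[:,1];a=np.degrees(np.arctan2(y[1],y[0]));
for tgt in(95.6,-84.4): print('twist',np.radians((tgt-a+180)%360-180))
E
python3 -m pendant '[[[25,40,0],0,0.2],[[25,40,0],0,0.2],[[25,40,0],0,0.2],[[25,40,0],0,0.2],[[25,40,0],0,0.2],[[25,40,0],0,0.2],[[25,40,0],0,0.2],[[25,40,0],0,0.2]]'
```

```text
[[-0.     0.38  -0.925]
 [ 0.001 -0.925 -0.38 ]
 [-1.    -0.001 -0.   ]]
twist 2.8495612073504817
twist -0.2920314462393115
clock: 0.82
position: [430.6, -338.0, 228.2]
ee_rot: [-1.287, 1.565, 2.235]
ft_force: [1.1, -0.5, 0.5]
gripper_width: 56.0
```

```bash
python3 -m pendant '[[[20,30,0],-0.1,0.2],[[20,30,0],-0.1,0.2],[[20,30,0],-0.09,0.2],[[20,30,0],0,0.2],[[16,26,0],0,0.2],[[0,0,0],0,0.2],[[0,0,0],0,0.2],[[0,0,0],0,0.2]]'
python3 - <<'E'
from h import *
s=readout.state();np.save('st.npy',np.r_[s['position'],s['ee_rot']]);im=viewer.camera('wrist')
m=R.from_euler('xyz',s['ee_rot']).as_matrix();print(s['position'],m[:,1],m[:,0])
cv2.imwrite('pics/w1.png',cv2.resize(im[:,:,::-1],(800,600)))
c=cam('wrist',s)
print('pred top,base',[proj(c,[527,-192,z])*1.5625 for z in(156,68)])
E
```

```text
clock: 1.48
position: [532.1, -176.5, 227.4]
ee_rot: [-1.343, 1.564, 1.881]
ft_force: [0.0, -0.4, -0.2]
gripper_width: 55.8
[ 532.07778822 -176.48000741  227.42540569] [ 0.08232775 -0.99658242 -0.00675467] [-0.00211662  0.00660282 -0.99997596]
pred top,base [array([436.09217913, 339.32001019]), array([428.77988364, 289.65655312])]
```

View pics/w1.png

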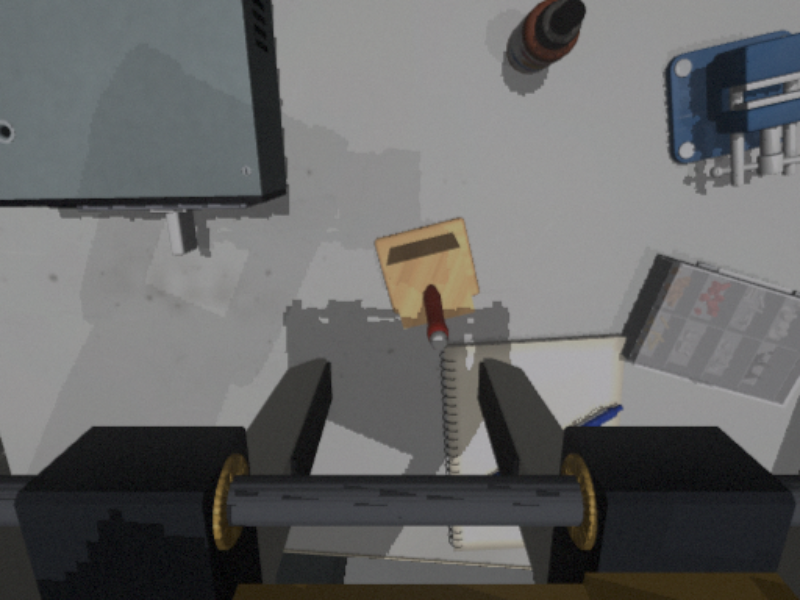

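The driver's handle end is at (438,340) and its base at (429,290), both within 2 px of prediction, so the axis is at about (527,-192.5).

```bash
python3 -m pendant '[[[-5,-16,0],0,0.2],[[0,0,-20],0,0.2],[[0,0,-20],0,0.2],[[0,0,-20],0,0.2],[[0,0,-20],0,-0.2],[[0,0,-20],0,-0.4],[[0,0,0],0,-0.4],[[0,0,0],0,-0.4]]'
python3 - <<'E'
from h import *
s=readout.state();im=viewer.camera('wrist');c=cam('wrist',s);print(s['position'])
cv2.imwrite('pics/w2.png',im[:,:,::-1])
h=cv2.cvtColor(im,cv2.COLOR_RGB2HSV);m=((h[...,0]<8)|(h[...,0]>172))&(h[...,1]>130)&(h[...,2]>40)
m[:, :200]=0;m[:,330:]=0
ys,xs=np.where(m);print(len(ys))
for y in range(ys.min(),ys.max()+1,6):
    r=xs[ys==y]
    if len(r):print(y,r.min(),r.max(),len(r))
print('pred',[proj(c,[527,-192.5,z]) for z in(156,110,68)])
E
```

```text
clock: 2.2
position: [522.1, -202.6, 125.3]
ee_rot: [-1.65, 1.567, 1.562]
ft_force: [-0.2, 1.2, 0.0]
gripper_width: 33.7
[ 522.08662079 -202.61685677  125.30378889]
1025
205 245 248 4
211 241 251 11
217 238 251 14
223 237 252 16
229 237 251 15
235 236 251 16
241 235 250 16
247 234 248 15
253 233 249 17
259 230 249 20
265 229 250 22
271 229 249 6
pred [array([236.92701325, 278.22033751]), array([242.55930266, 234.12653622]), array([245.75552549, 209.10409791])]
```

```bash
python3 -m pendant '[[[2,4,0],0,-0.4],[[0,0,0],0,-0.4],[[0,0,0],0,-0.4],[[0,0,0],0,-0.4],[[0,0,0],0,-0.4],[[0,0,0],0,-0.4],[[0,0,0],0,-0.4],[[0,0,0],0,-0.4]]'
python3 -c "
from h import *
s=readout.state();print(s['position'],s['qvel'],R.from_euler('xyz',s['ee_rot']).as_matrix().round(4))"
```

```text
clock: 2.92
position: [525.9, -199.6, 131.3]
ee_rot: [-3.015, 1.564, 0.197]
ft_force: [1.0, 0.0, -1.3]
gripper_width: 27.8
[ 525.87511961 -199.56569377  131.34816946] [ 0.00070738 -0.00032201 -0.00015573 -0.00037919 -0.00055069 -0.00120659] [[ 6.400e-03  7.010e-02 -9.975e-01]
 [ 1.300e-03 -9.975e-01 -7.010e-02]
 [-1.000e+00 -8.000e-04 -6.500e-03]]
```

```bash
python3 -m pendant '[[[0.5,3,0],0,-0.4],[[0.5,3,0],0,-0.4],[[0,0,0],0,-0.4],[[0,0,0],0,-0.4],[[0,0,-8],0,-0.4],[[0,0,-8],0,-0.4],[[0,0,-8],0,-0.4],[[0,0,0],0,-0.4]]'
python3 -m pendant '[[[0,0,0],0,-0.4],[[0,0,0],0,-0.4],[[0,0,0],0,-0.4],[[0,0,0],0,-0.4],[[0,0,0],0,-0.4],[[0,0,0],0,-0.4],[[0,0,0],0,-0.4],[[0,0,0],0,-0.4]]'
```

```text
clock: 3.58
position: [526.8, -192.6, 104.5]
ee_rot: [-2.98, 1.565, 0.232]
ft_force: [-0.4, 0.2, -0.1]
gripper_width: 28.1
clock: 4.25
position: [526.7, -192.8, 104.2]
ee_rot: [-2.938, 1.565, 0.274]
ft_force: [-0.3, 0.1, -0.2]
gripper_width: 27.5
```

```bash
python3 -m pendant '[[[0,0,-4],0,-0.4],[[0,0,-3],0,-0.4],[[0,0,0],0,-0.7],[[0,0,0],0,-1],[[0,0,0],0,-1],[[0,0,0],0,-1],[[0,0,0],0,-1],[[0,0,0],0,-1]]'
python3 - <<'E'
from h import *
s=readout.state();im=viewer.camera('wrist');c=cam('wrist',s);print(s['position'],s['gripper_width'],s['ft_force'])
cv2.imwrite('pics/w3.png',im[:,:,::-1])
h=cv2.cvtColor(im,cv2.COLOR_RGB2HSV);m=((h[...,0]<8)|(h[...,0]>172))&(h[...,1]>130)&(h[...,2]>40)
m[:, :200]=0;m[:,330:]=0
ys,xs=np.where(m);print(len(ys))
for y in range(ys.min(),ys.max()+1,6):
    r=xs[ys==y]
    if len(r):print(y,r.min(),r.max(),len(r))
print('pred',[proj(c,[s['position'][0],s['position'][1],z]) for z in(156,110,68)])
E
```

```text
clock: 4.92
position: [526.7, -192.7, 96.4]
ee_rot: [-2.925, 1.565, 0.286]
ft_force: [0.6, -0.4, 0.2]
gripper_width: 10.4
[ 526.6883918  -192.74964401   96.37791635] 10.369087804088291 [ 0.56164064 -0.41531561  0.18826328]
1301
228 257 260 3
234 254 264 11
240 250 266 17
246 250 267 17
252 250 267 17
258 250 267 18
264 250 267 18
270 250 268 19
276 250 267 18
282 250 268 19
288 250 267 17
294 250 268 19
300 248 269 22
pred [array([258.88833825, 336.14375456]), array([259.00878419, 268.77130925]), array([259.07155004, 233.6627028 ])]
```

```bash
python3 -m pendant '[[[0,0,0],0,-1],[[0,0,3],0,-1],[[0,0,6],0,-1],[[0,0,8],0,-1],[[0,0,8],0,-1],[[0,0,8],0,-1],[[0,0,8],0,-1],[[0,0,0],0,-1]]'
python3 -m pendant '[[[0,0,5],0,-1],[[0,0,10],0,-1],[[0,0,15],0,-1],[[0,0,15],0,-1],[[0,0,10],0,-1],[[0,0,5],0,-1],[[0,0,0],0,-1],[[0,0,0],0,-1]]'
```

```text
clock: 5.63
position: [527.0, -193.0, 143.1]
ee_rot: [-3.114, 1.564, 0.098]
ft_force: [1.0, 0.3, 1.0]
gripper_width: 10.7
clock: 6.3
position: [526.5, -192.7, 208.5]
ee_rot: [-3.059, 1.564, 0.153]
ft_force: [-0.0, -0.7, 0.0]
gripper_width: 10.7
```

```bash
python3 -m pendant '[[[3,10,0],0,-1],[[6,20,0],0,-1],[[10,33,0],0,-1],[[11,37,0],0,-1],[[11,37,0],0,-1],[[11,37,0],0,-1],[[9,30,0],0,-1],[[6,20,0],0,-1]]'
python3 -m pendant '[[[3,10,0],0,-1],[[1,4,0],0,-1],[[0,0,0],0,-1],[[0,0,0],0,-1],[[0,0,0],0,-1],[[0,0,0],0,-1],[[0,0,0],0,-1],[[0,0,0],0,-1]]'
```

```text
clock: 6.97
position: [592.2, 42.1, 202.2]
ee_rot: [-1.477, 1.569, 1.727]
ft_force: [-0.3, -0.3, 1.1]
gripper_width: 11.0
clock: 7.63
position: [595.2, 57.9, 199.1]
ee_rot: [-0.423, 1.566, 2.782]
ft_force: [1.2, 1.4, -0.5]
gripper_width: 10.5
```

```bash
python3 -m pendant '[[[4,6,-5],0,-1],[[4,6,-7],0,-1],[[2.5,4,-7],0,-1],[[0,0,-5],0,-1],[[0,0,0],0,-1],[[0,0,0],0,-1],[[0,0,0],0,-1],[[0,0,0],0,-1]]'
python3 - <<'E'
from h import *
s=readout.state();print(s['position'],R.from_euler('xyz',s['ee_rot']).as_matrix().round(4))
o=[]
P=s['position']
for n,f in(('wrist',4),('scene',5)):
    im=viewer.camera(n);c=cam(n,s);cv2.imwrite(f'pics/{n}4.png',im[:,:,::-1])
    q=proj(c,[606,74.5,72]);t=proj(c,P-[0,0,90.4]);x0,y0=(q-[40,60]).astype(int)
    print(n,'hole',q,'tip',t,'origin',x0,y0)
    o.append(cv2.resize(im[y0:y0+100,x0:x0+80,::-1],None,fx=5,fy=5,interpolation=2))
cv2.imwrite('pics/ws4.png',np.hstack(o))
E
```

```text
clock: 8.3
position: [606.6, 74.9, 171.5]
ee_rot: [-0.328, 1.565, 2.876]
ft_force: [-0.2, 0.5, -0.1]
gripper_width: 11.1
[606.55423516  74.87107838 171.47280206] [[-0.006   0.0624 -0.998 ]
 [ 0.0016 -0.998  -0.0624]
 [-1.     -0.002   0.0059]]
wrist hole [259.61062411 197.95710794] tip [259.206231   200.83509706] origin 219 137
scene hole [266.50953556 198.77307824] tip [266.15293179 195.71276763] origin 226 138
```

View pics/ws4.png

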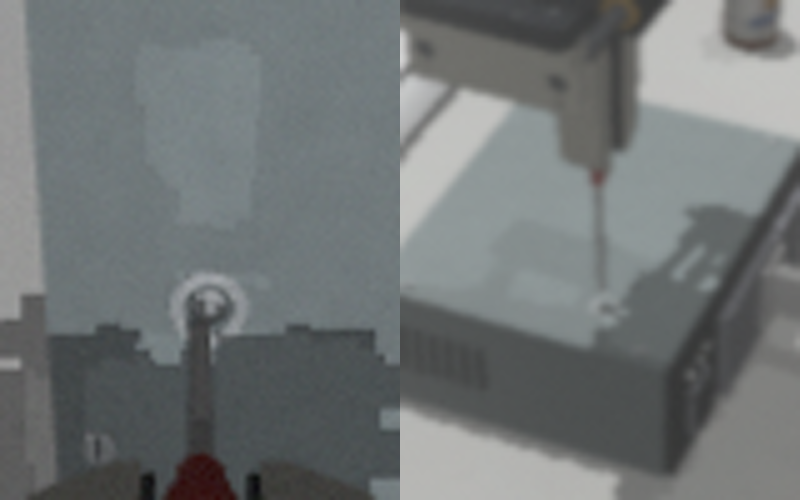

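The tip hangs just over the ring in both views: wrist crop has the ring centre at (210,308) and the tip near (200,298), scene crop has the ring at (606,309). I'll zoom further.

Run:
```python
import cv2,numpy as np
w=cv2.imread('pics/wrist4.png')[182:217,246:276];s=cv2.imread('pics/scene4.png')[180:215,252:282]
f=lambda a:cv2.normalize(cv2.resize(a,None,fx=13,fy=13,interpolation=0),None,0,255,cv2.NORM_MINMAX)
cv2.imwrite('pics/z4.png',np.hstack([f(w),f(s)]))
```

```text
(no output)
```

View pics/z4.png

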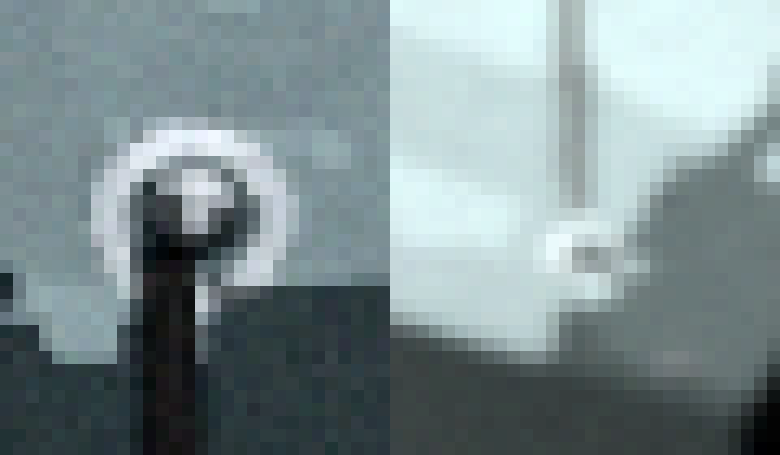

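Run:
```python
from h import *
from scipy.optimize import least_squares
s=readout.state();w=cam('wrist',s);c=cam('scene');P=s['position']
for n,g,z,a,b in(('tip',P[:2],P[2]-90.4,(258.4,200.7),(265.7,195.5)),('hole',[606,74.5],72,(260.6,197.9),(266.9,199.3))):
    for ww in(0,1):
        f=lambda q:np.r_[(proj(w,[*q,z])-a)*1,(proj(c,[*q,z])-b)*ww]
        print(n,ww,least_squares(f,g).x)
```

```text
tip 0 [606.71325883  75.48191651]
tip 1 [606.8073619  75.4687004]
hole 0 [606.1257999   73.59661531]
hole 1 [605.97768394  73.70107979]
```

```bash
python3 -m pendant '[[[-0.4,-0.9,0],0,-1],[[-0.3,-0.9,0],0,-1],[[0,0,-3],0,-1],[[0,0,-3],0,-1],[[0,0,0],0,-1],[[0,0,0],0,-1],[[0,0,0],0,-1],[[0,0,0],0,-1]]'
python3 - <<'E'
from h import *
s=readout.state();P=s['position'];print(P)
o=[]
for n in('wrist','scene'):
    im=viewer.camera(n);c=cam(n,s);q=proj(c,[606,73.7,72]);print(n,'hole',q,'tip',proj(c,P-[-.2,-.6,90.4]))
    y,x=(182,246) if n=='wrist' else (180,252)
    o.append(cv2.normalize(cv2.resize(im[y:y+35,x:x+30,::-1],None,fx=13,fy=13,interpolation=0),None,0,255,cv2.NORM_MINMAX))
cv2.imwrite('pics/z5.png',np.hstack(o))
E
```

```text
clock: 9.07
position: [605.9, 72.5, 165.9]
ee_rot: [-0.439, 1.566, 2.765]
ft_force: [-0.1, 0.1, -0.3]
gripper_width: 10.7
[605.91171926  72.4621778  165.86052344]
wrist hole [257.7341972  199.45177447] tip [258.49143511 200.73373489]
scene hole [266.68477437 198.56506232] tip [266.75984559 197.21433883]
```

View pics/z5.png

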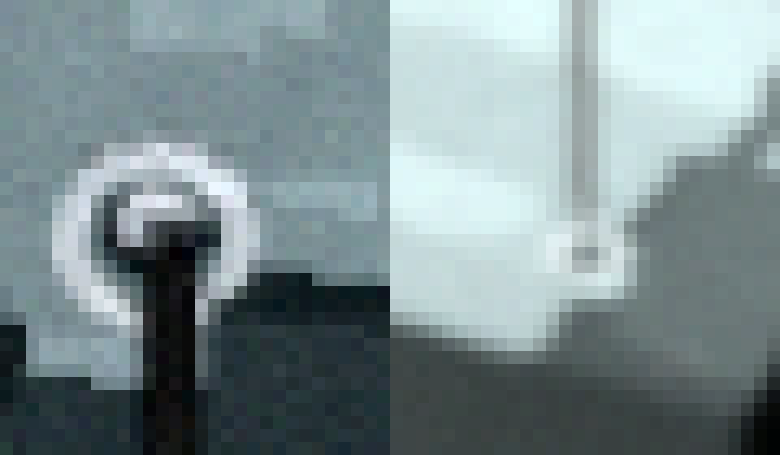

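The ring centre is at (156,238) and the tip at (170,245), so the tip is about 0.7 mm too far towards -y. I'll correct that and go in.

```bash
python3 -m pendant '[[[0,0.6,0],0,-1],[[0,0,0],0,-1],[[0,0,0],0,-1],[[0,0,-1.5],0,-1],[[0,0,-1.5],0,-1],[[0,0,-1.5],0,-1],[[0,0,-1],0,-1],[[0,0,0],0,-1]]'
python3 -m pendant '[[[0,0,-1],0,-1],[[0,0,-1],0,-1],[[0,0,0],0,-1],[[0,0,0],0,-1],[[0,0,0],0,-1],[[0,0,0],0,-1],[[0,0,0],0,-1],[[0,0,0],0,-1]]'
```

```text
clock: 9.83
position: [606.0, 73.2, 159.9]
ee_rot: [-0.466, 1.566, 2.738]
ft_force: [0.5, 0.2, 0.2]
gripper_width: 10.7
clock: 10.5
position: [606.0, 73.2, 157.7]
ee_rot: [-0.45, 1.566, 2.754]
ft_force: [-0.4, 0.2, -1.2]
gripper_width: 10.5
```

```bash
python3 -m pendant '[[[0,0,-1.5],0,-1],[[0,0,-1.5],0,-1],[[0,0,-1.5],0,-1],[[0,0,-1.5],0,-1],[[0,0,-1],0,-1],[[0,0,0],0,-1],[[0,0,0],0,-1],[[0,0,0],0,-1]]'
python3 -m pendant '[[[0,0,-1],0,-1],[[0,0,-1],0,-1],[[0,0,-1],0,-1],[[0,0,0],0,-1],[[0,0,0],0,-1],[[0,0,0],0,-1],[[0,0,0],0,-1],[[0,0,0],0,-1]]'
```

```text
clock: 11.17
position: [605.9, 73.2, 149.7]
ee_rot: [-0.421, 1.566, 2.782]
ft_force: [1.5, -0.6, -0.3]
gripper_width: 10.8
clock: 11.83
position: [606.1, 73.2, 147.2]
ee_rot: [-0.524, 1.567, 2.68]
ft_force: [-0.9, 0.5, 1.1]
gripper_width: 10.7
```

```bash
python3 -m pendant '[[[0,0,-1],0,-1],[[0,0,-1],0,-1],[[0,0,-0.5],0,-1],[[0,0,0],0,-1],[[0,0,0],0,-1],[[0,0,0],0,-1],[[0,0,0],0,-1],[[0,0,0],0,-1]]'
python3 -m pendant '[[[0,0,-1],0,-1],[[0,0,-1],0,-1],[[0,0,-0.5],0,-1],[[0,0,0],0,-1],[[0,0,0],0,-1],[[0,0,0],0,-1],[[0,0,0],0,-1],[[0,0,0],0,-1]]'
```

```text
clock: 12.5
position: [605.9, 73.2, 146.1]
ee_rot: [-0.513, 1.567, 2.69]
ft_force: [-1.4, 0.2, 2.8]
gripper_width: 10.8
clock: 13.17
position: [605.6, 73.1, 144.8]
ee_rot: [-0.458, 1.567, 2.746]
ft_force: [-1.5, -0.6, 3.4]
gripper_width: 10.7
```

```bash
python3 -m pendant '[[[0,0,-1.5],0,-1],[[0,0,-1.5],0,-1],[[0,0,-1],0,-1],[[0,0,-0.5],0,-1],[[0,0,-0.5],0,-1],[[0,0,-0.5],0,-1],[[0,0,-0.5],0,-1],[[0,0,-0.5],0,-1]]'
```

```text
clock: 13.83
position: [606.9, 73.3, 141.3]
ee_rot: [-1.984, 1.569, 1.22]
ft_force: [-4.8, -0.7, 9.2]
gripper_width: 10.9
```

```bash
python3 -m pendant '[[[0,0,-0.5],0,-1],[[0,0,-0.3],0,-1],[[0,0,-0.3],0,-1],[[0,0,-0.3],0,-1],[[0,0,-0.3],0,-1],[[0,0,-0.3],0,-1],[[0,0,-0.3],0,-1],[[0,0,-0.3],0,-1]]'
python3 - <<'E'
from h import *
a=cv2.imread('pics/scene4.png').astype(int);im=viewer.camera('scene')[:,:,::-1];cv2.imwrite('pics/s6.png',im)
print(readout.state()['ft_force'])
d=np.abs(im.astype(int)-a).max(2)>40;d[:, :295]=0;d[:150]=0;d[260:]=0;d[:,340:]=0;ys,xs=np.where(d);print(len(ys),xs.min() if len(xs) else 0,xs.max() if len(xs) else 0,np.median(ys) if len(ys) else 0)
c=cam('scene');u=np.radians(5.6)
t0=np.array([561.8,-12.4])
for d in(0,.01,.035,.075):
    p=np.array([532,-15,45])-d*1000*np.array([np.cos(u),np.sin(u),0]);print(d,proj(c,p))
E
```

```text
clock: 14.5
position: [606.7, 73.3, 141.5]
ee_rot: [-2.2, 1.568, 1.004]
ft_force: [-4.4, 0.1, 7.6]
gripper_width: 10.8
[-4.18930527  0.40599257  8.10803609]
425 295 333 203.0
0 [312.77070037 195.18742578]
0.01 [316.84029963 196.26669398]
0.035 [327.13714218 198.99744312]
0.075 [343.9866902  203.46598663]
```

```bash
python3 -m pendant '[[[0,0,-0.5],0,-1],[[0,0,-0.4],0,-1],[[0,0,-0.4],0,-1],[[0,0,-0.4],0,-1],[[0,0,-0.4],0,-1],[[0,0,-0.4],0,-1],[[0,0,-0.4],0,-1],[[0,0,-0.4],0,-1]]'
python3 - <<'E'
from h import *
im=viewer.camera('scene')[:,:,::-1];cv2.imwrite('pics/s7.png',im)
o=[cv2.resize(cv2.imread(f)[165:225,270:345],None,fx=5,fy=5,interpolation=2) for f in('pics/s6.png','pics/s7.png')]
cv2.imwrite('pics/s67.png',np.hstack(o))
E
```

```text
clock: 15.22
position: [606.7, 73.3, 141.4]
ee_rot: [-2.487, 1.568, 0.717]
ft_force: [-4.4, -1.3, 8.1]
gripper_width: 10.9
```

View pics/s67.png

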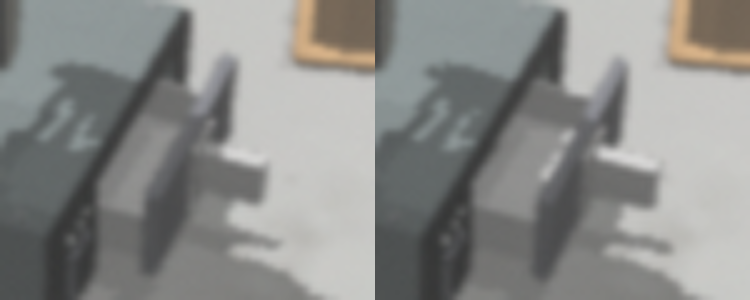

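The tray has sprung out: the tab end moved from native column 313 to 323 and then 327, about 35 mm. Now I'll withdraw.

```bash
python3 -m pendant '[[[-0.5,0,1],0,-1],[[0,0,2],0,-1],[[0,0,4],0,-1],[[0,0,5],0,-1],[[0,0,6],0,-1],[[0,0,6],0,-1],[[0,0,6],0,-1],[[0,0,6],0,-1]]'
python3 -m pendant '[[[0,0,6],0,-1],[[0,0,6],0,-1],[[0,0,6],0,-1],[[0,0,6],0,-1],[[0,0,3],0,-1],[[0,0,0],0,-1],[[0,0,0],0,-1],[[0,0,0],0,-1]]'
python3 - <<'E'
from h import *
s=readout.state();print(s['position'],R.from_euler('xyz',s['ee_rot']).as_matrix().round(4),s['ft_force'])
E
```

```text
clock: 15.93
position: [606.2, 73.3, 178.7]
ee_rot: [-2.253, 1.568, 0.95]
ft_force: [-0.3, -0.5, 0.1]
gripper_width: 11.1
clock: 16.6
position: [606.7, 73.3, 211.0]
ee_rot: [-2.71, 1.566, 0.494]
ft_force: [-0.6, 0.4, 0.5]
gripper_width: 10.9
[606.72110322  73.33899183 210.99148573] [[ 0.0042  0.0621 -0.9981]
 [ 0.0023 -0.9981 -0.0621]
 [-1.     -0.002  -0.0044]] [-0.5730231   0.3749334   0.45559623]
```

```bash
python3 -m pendant '[[[-3,-10,0],0,-1],[[-6,-20,0],0,-1],[[-10,-33,0],0,-1],[[-11,-37,0],0,-1],[[-11,-37,0],0,-1],[[-11,-37,0],0,-1],[[-9,-30,0],0,-1],[[-6,-20,0],0,-1]]'
python3 -m pendant '[[[-3,-10,0],0,-1],[[-1,-4,0],0,-1],[[0,0,0],0,-1],[[0,0,0],0,-1],[[0,0,0],0,-1],[[0,0,0],0,-1],[[0,0,0],0,-1],[[0,0,0],0,-1]]'
python3 - <<'E'
from h import *
np.set_printoptions(suppress=True,precision=4)
for r in([-2.925,1.565,.286],readout.state()['ee_rot']): print(R.from_euler('xyz',r).as_matrix()[:,:2].T)
E
```

```text
clock: 17.27
position: [533.1, -158.5, 207.4]
ee_rot: [-1.477, 1.568, 1.734]
ft_force: [0.5, 0.2, 0.6]
gripper_width: 10.9
clock: 17.93
position: [527.8, -173.8, 206.2]
ee_rot: [-1.129, 1.567, 2.081]
ft_force: [0.4, -0.4, 0.3]
gripper_width: 11.0
[[ 0.0056  0.0016 -1.    ]
 [ 0.0694 -0.9976 -0.0012]]
[[-0.0019  0.0034 -1.    ]
 [ 0.0684 -0.9977 -0.0035]]
```

```bash
python3 -m pendant '[[[-0.5,-6,-6],0,-1],[[-0.5,-6,-10],0,-1],[[0,-4,-10],0,-1],[[0,-2,-6],0,-1],[[0,0,-2],0,-1],[[0,0,0],0,-1],[[0,0,0],0,-1],[[0,0,0],0,-1]]'
python3 -m pendant '[[[0,0,0],0,-1],[[0,0,0],0,-1],[[0,0,0],0,-1],[[0,0,0],0,-1],[[0,0,0],0,-1],[[0,0,0],0,-1],[[0,0,0],0,-1],[[0,0,0],0,-1]]'
python3 - <<'E'
from h import *
s=readout.state();P=s['position'];m=R.from_euler('xyz',s['ee_rot']).as_matrix();print(P,m[:,0].round(4))
o=[]
for n in('wrist','scene'):
    im=viewer.camera(n);c=cam(n,s);cv2.imwrite(f'pics/{n}8.png',im[:,:,::-1]);q=proj(c,[526.7,-192.8,68]);t=proj(c,P+m[:,0]*90.4);x0,y0=(t-[15,17]).astype(int)
    print(n,'hole',q,'tip',t,'org',x0,y0)
    o.append(cv2.normalize(cv2.resize(im[y0:y0+35,x0:x0+30,::-1],None,fx=13,fy=13,interpolation=0),None,0,255,cv2.NORM_MINMAX))
cv2.imwrite('pics/z8.png',np.hstack(o))
E
```

```text
clock: 18.6
position: [526.4, -193.0, 166.8]
ee_rot: [-0.891, 1.565, 2.32]
ft_force: [0.2, 0.3, -0.1]
gripper_width: 10.8
clock: 19.27
position: [527.0, -192.7, 168.5]
ee_rot: [-1.18, 1.567, 2.032]
ft_force: [-0.1, 0.1, -0.9]
gripper_width: 10.7
[ 526.95134523 -192.74378289  168.51626182] [-0.0017  0.0035 -1.    ]
wrist hole [259.45035594 197.69320098] tip [258.9871427  201.43789016] org 243 184
scene hole [343.3527614  149.85730167] tip [343.68098471 146.67659399] org 328 129
```

View pics/z8.png

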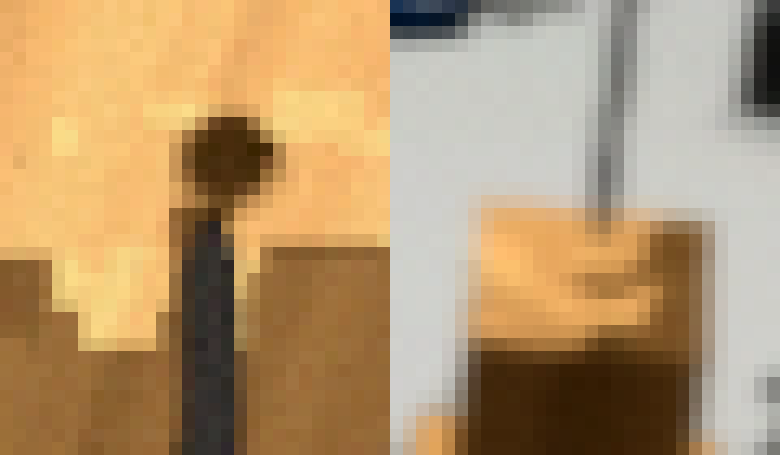

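The hole mouth shows at (232,158) in the wrist half and (608,283) in the scene half; the tip is at (208,218) and (602,222).

Run:
```python
from h import *
from scipy.optimize import least_squares
s=readout.state();w=cam('wrist',s);c=cam('scene');P=s['position']
for n,z,a,b in(('tip',78.1,(258.5,200.3),(343.8,145.6)),('tip80',80,(258.5,200.3),(343.8,145.6)),('hole',68,(260.3,195.7),(344.3,150.3))):
    for ww in(0,1):
        r=least_squares(lambda q:np.r_[proj(w,[*q,z])-a,(proj(c,[*q,z])-b)*ww],P[:2]);print(n,ww,r.x,r.fun.round(2))
print(two(w,(258.5,200.3),c,(343.8,145.6)),two(w,(260.3,195.7),c,(344.3,150.3)))
```

```text
tip 0 [ 527.77547687 -191.96238822] [-0. -0. -0.  0.]
tip 1 [ 527.71684847 -192.14535824] [ 0.22  0.08 -0.5   1.04]
tip80 0 [ 528.42668835 -191.92554441] [ 0.  0. -0.  0.]
tip80 1 [ 528.28057676 -192.03665645] [ 0.12  0.18 -0.64  0.39]
hole 0 [ 528.5680393  -193.39842095] [ 0.  0. -0. -0.]
hole 1 [ 528.10688364 -193.44170761] [ 0.01  0.52 -1.37 -0.71]
(array([ 527.79434602, -192.36826635,   80.87151179]), np.float64(1.981762072482637)) (array([ 526.13831353, -194.24480418,   65.42618263]), np.float64(3.3970805347167685))
```

```bash
python3 -m pendant '[[[0.2,-0.6,0],0,-1],[[0,-0.6,0],0,-1],[[0,0,0],0,-1],[[0,0,-3],0,-1],[[0,0,-3],0,-1],[[0,0,-1],0,-1],[[0,0,0],0,-1],[[0,0,0],0,-1]]'
python3 - <<'E'
from h import *
s=readout.state();P=s['position'];m=R.from_euler('xyz',s['ee_rot']).as_matrix();print(P,m[:,0].round(4))
o=[]
for n in('wrist','scene'):
    im=viewer.camera(n);c=cam(n,s);cv2.imwrite(f'pics/{n}9.png',im[:,:,::-1]);q=proj(c,[528.2,-193.4,68]);t=proj(c,P+m[:,0]*90.4);x0,y0=(t-[15,17]).astype(int)
    print(n,'hole',q,'tip',t,'org',x0,y0)
    o.append(cv2.normalize(cv2.resize(im[y0:y0+35,x0:x0+30,::-1],None,fx=13,fy=13,interpolation=0),None,0,255,cv2.NORM_MINMAX))
cv2.imwrite('pics/z9.png',np.hstack(o))
E
```

```text
clock: 20.03
position: [527.0, -194.1, 160.3]
ee_rot: [-1.08, 1.566, 2.131]
ft_force: [0.1, 0.6, -1.3]
gripper_width: 10.8
[ 527.02960164 -194.0754096   160.29222558] [-0.0023  0.0037 -1.    ]
wrist hole [258.7038502  199.09088057] tip [258.98654083 201.43857649] org 243 184
scene hole [342.89103202 149.58871167] tip [343.51751241 149.06116816] org 328 132
```

View pics/z9.png

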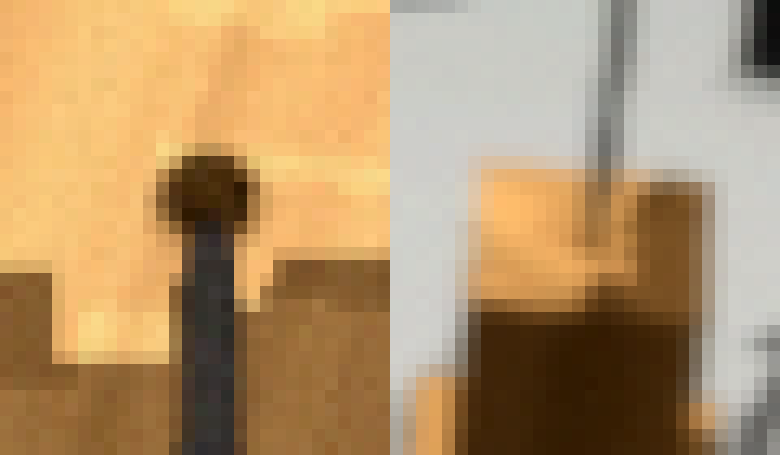

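Sideways the tip is on the hole (both at column 209); in x it needs about +0.9 mm, and the two views agree.

```bash
python3 -m pendant '[[[0.5,0,0],0,-1],[[0.4,0,0],0,-1],[[0,0,0],0,-1],[[0,0,0],0,-1],[[0,0,-0.7],0,-1],[[0,0,-0.7],0,-1],[[0,0,-0.7],0,-1],[[0,0,0],0,-1]]'
python3 -m pendant '[[[0,0,-0.7],0,-1],[[0,0,-0.7],0,-1],[[0,0,-0.7],0,-1],[[0,0,0],0,-1],[[0,0,0],0,-1],[[0,0,0],0,-1],[[0,0,0],0,-1],[[0,0,0],0,-1]]'
```

```text
clock: 20.8
position: [528.3, -194.1, 158.6]
ee_rot: [-1.217, 1.567, 1.995]
ft_force: [-0.2, 0.6, -0.9]
gripper_width: 11.2
clock: 21.47
position: [528.2, -194.1, 156.1]
ee_rot: [-1.189, 1.567, 2.022]
ft_force: [0.4, 0.2, 0.6]
gripper_width: 10.8
```

```bash
python3 -m pendant '[[[0,0,-1],0,-1],[[0,0,-2],0,-1],[[0,0,-2],0,-1],[[0,0,-2],0,-1],[[0,0,-2],0,-1],[[0,0,-1],0,-1],[[0,0,0],0,-1],[[0,0,0],0,-1]]'
python3 -c "
from h import *
s=readout.state();print(R.from_euler('xyz',s['ee_rot']).as_matrix()[:,0],s['wrist_torque'])"
```

```text
clock: 22.13
position: [528.1, -194.1, 144.7]
ee_rot: [-1.112, 1.567, 2.099]
ft_force: [0.2, 0.8, -0.4]
gripper_width: 10.6
[-0.00213323  0.00365272 -0.99999105] [ 0.02374454  0.02049399 -0.02664134]
```

In the hole with no force. I'll continue down.

```bash
python3 -m pendant '[[[0,0,-2],0,-1],[[0,0,-3],0,-1],[[0,0,-3],0,-1],[[0,0,-3],0,-1],[[0,0,-3],0,-1],[[0,0,-2],0,-1],[[0,0,0],0,-1],[[0,0,0],0,-1]]'
python3 -m pendant '[[[0,0,-2],0,-1],[[0,0,-3],0,-1],[[0,0,-3],0,-1],[[0,0,-3],0,-1],[[0,0,-2],0,-1],[[0,0,-1],0,-1],[[0,0,0],0,-1],[[0,0,0],0,-1]]'
```

```text
clock: 22.8
position: [528.0, -194.0, 126.7]
ee_rot: [-1.071, 1.566, 2.141]
ft_force: [-0.5, -0.3, -0.6]
gripper_width: 10.7
clock: 23.47
position: [528.0, -194.0, 111.2]
ee_rot: [-1.064, 1.566, 2.147]
ft_force: [0.4, -0.7, 0.7]
gripper_width: 10.7
```

```bash
python3 -m pendant '[[[0,0,-2],0,-1],[[0,0,-3],0,-1],[[0,0,-3],0,-1],[[0,0,-2],0,-1],[[0,0,-1],0,-1],[[0,0,0],0,-1],[[0,0,0],0,-1],[[0,0,0],0,-1]]'
python3 -m pendant '[[[0,0,-1],0,-1],[[0,0,-0.7],0,-1],[[0,0,-0.5],0,-1],[[0,0,-0.5],0,-1],[[0,0,0],0,-1],[[0,0,0],0,-1],[[0,0,0],0,-1],[[0,0,0],0,-1]]'
```

```text
clock: 24.13
position: [528.0, -194.0, 99.1]
ee_rot: [-1.078, 1.566, 2.133]
ft_force: [0.7, 0.5, 0.5]
gripper_width: 10.7
clock: 24.8
position: [528.1, -194.1, 96.5]
ee_rot: [-1.159, 1.567, 2.053]
ft_force: [-1.2, 0.2, -0.5]
gripper_width: 10.6
```

Now the last bit, down to contact.

```bash
python3 -m pendant '[[[0,0,-0.5],0,-1],[[0,0,-0.5],0,-1],[[0,0,-0.5],0,-1],[[0,0,0],0,-1],[[0,0,0],0,-1],[[0,0,0],0,-1],[[0,0,0],0,-1],[[0,0,0],0,-1]]'
python3 -m pendant '[[[0,0,-0.6],0,-1],[[0,0,-0.6],0,-1],[[0,0,-0.6],0,-1],[[0,0,-0.3],0,-1],[[0,0,0],0,-1],[[0,0,0],0,-1],[[0,0,0],0,-1],[[0,0,0],0,-1]]'
```

```text
clock: 25.47
position: [528.2, -194.1, 96.4]
ee_rot: [-1.215, 1.567, 1.996]
ft_force: [-1.7, 0.3, 1.3]
gripper_width: 10.8
clock: 26.13
position: [528.2, -194.1, 96.3]
ee_rot: [-1.256, 1.567, 1.955]
ft_force: [-2.6, 0.1, 2.5]
gripper_width: 11.0
```

It's seated at 96.3, the same height as at the grasp. I'll release and lift off.

```bash
python3 -m pendant '[[[0,0,0],0,-0.9],[[0,0,0],0,-0.7],[[0,0,0],0,-0.4],[[0,0,0],0,-0.4],[[0,0,0],0,-0.4],[[0,0,0],0,-0.4],[[0,0,0],0,-0.4],[[0,0,0],0,-0.4]]'
python3 -m pendant '[[[0,0,3],0,-0.4],[[0,0,8],0,-0.4],[[0,0,12],0,-0.4],[[0,0,15],0,-0.4],[[0,0,15],0,-0.4],[[0,0,15],0,-0.4],[[0,0,10],0,-0.4],[[0,0,5],0,-0.4]]'
python3 - <<'E'
from h import *
s=readout.state();print(s['position'])
im=viewer.camera('scene')[:,:,::-1];cv2.imwrite('pics/s10.png',im)
im=viewer.camera('wrist');c=cam('wrist',readout.state());cv2.imwrite('pics/w10.png',im[:,:,::-1])
h=lambda im:(lambda q:((q[...,0]<8)|(q[...,0]>172))&(q[...,1]>100)&(q[...,2]>30))(cv2.cvtColor(im,cv2.COLOR_BGR2HSV))
for f in('pics/scene0.png','pics/s10.png'):
    m=h(cv2.imread(f));m[:,:325]=0;m[:,365:]=0;m[:105]=0;m[160:]=0
    ys,xs=np.where(m);print(f,len(ys),[(y,xs[ys==y].mean().round(1)) for y in range(ys.min(),ys.max()+1,4) if (ys==y).any()],ys.max())
E
```

```text
clock: 26.8
position: [528.4, -194.2, 95.8]
ee_rot: [-1.352, 1.568, 1.86]
ft_force: [-0.4, -0.0, -0.2]
gripper_width: 27.6
clock: 27.47
position: [527.9, -193.9, 187.4]
ee_rot: [-1.521, 1.568, 1.69]
ft_force: [-0.4, 0.1, 0.3]
gripper_width: 27.7
[ 527.8653006  -193.91638038  187.4133338 ]
pics/scene0.png 4 [(122, np.float64(346.5))] 123
pics/s10.png 2 [(122, np.float64(346.0))] 123
```

```bash
python3 -m pendant '[[[-1,8,0],0,-0.3],[[-2,18,0],0,-0.3],[[-2,28,0],0,-0.3],[[-3,34,0],0,-0.3],[[-3,34,0],0,-0.3],[[-2,24,0],0,-0.3],[[-1,14,0],0,-0.3],[[0,6,0],0,-0.3]]'
python3 -m pendant '[[[0,0,-5],0,-0.3],[[0,0,-15],0,-0.3],[[0,0,-20],0,-0.3],[[0,0,-15],0,-0.3],[[0,0,-10],0,-0.3],[[0,0,0],0,-0.3],[[0,0,0],0,-0.3],[[0,0,0],0,-0.3]]'
python3 - <<'E'
from h import *
s=readout.state();im=viewer.camera('wrist');c=cam('wrist',s);cv2.imwrite('pics/w11.png',im[:,:,::-1])
m=R.from_euler('xyz',s['ee_rot']).as_matrix();print(s['position'],m[:,:2].T)
for p in([532,-15.9,49],[514,-17.5,49],[498,-19,49]): print(proj(c,p))
g=cv2.cvtColor(im,cv2.COLOR_RGB2GRAY)
p=proj(c,[514,-17.5,49]).astype(int)
for r in range(p[1]-40,p[1]+50,8): print(r,p[0]-24,g[r,p[0]-24:p[0]+24:2])
E
```

```text
clock: 28.23
position: [508.8, -19.4, 178.9]
ee_rot: [-0.558, 1.559, 2.649]
ft_force: [-0.2, -1.1, -0.6]
gripper_width: 32.6
clock: 28.9
position: [507.3, -21.0, 107.0]
ee_rot: [-0.401, 1.556, 2.806]
ft_force: [0.4, 0.1, 0.4]
gripper_width: 32.8
[507.27522533 -21.02428212 107.04056546] [[-0.01437599  0.00500893 -0.99988411]
 [ 0.06586265 -0.99781099 -0.0059455 ]]
[254.54286475 181.8160334 ]
[255.19770071 206.01428538]
[255.85831313 226.52232819]
166 231 [58 58 56 60 59 60 58 59 57 59 56 60 55 58 60 60 57 61 58 56 59 59 57 61]
174 231 [59 59 57 61 55 56 59 57 58 61 56 54 60 55 60 59 57 57 60 54 56 58 59 59]
182 231 [119 118 115 119 117 118 116 119 118 117 118 118 117 117 117 116 116 117
 117 118 114 117 115 117]
190 231 [153 150 152 150 152 149 154 148 149 137 178 181 184 184 176 105 156 154
 155 154 155 156 157 153]
198 231 [155 154 155 151 152 155 154 156 156 115 169 181 184 184 174 100 165 161
 161 161 161 165 165 153]
206 231 [106 103 104 142 149 151 149 151 155 117 165 182 183 183 179 125 154 159
 158 159 138 146 114 104]
214 231 [105 104 103 101 120 120 120 122 108 102 151 181 181 182 177 146  94 101
  99  99 102 120 102 107]
222 231 [101 107 104 105 105 104 107 107 108 108  93 110 107 109 105  98 101 105
 105 101 104 104 103 104]
230 231 [103 104 107 108 107 109 106 109 107 108 109 108 106 107 107 108 106 108
 108 109 108 107 106 108]
238 231 [ 52 107 105 109 105 110 107 106 106 108 105 107 106 108 106 108 106 108
 106 107 111 108 105 105]
246 231 [ 52 108 105 106 106 109 107 109 107 108 108 107 109 108 105 108 110 106
 108 108 108 106 107 107]
254 231 [ 35 106 106 107 107 106 107 109 104 106 107 107 108 109 106 109 108 106
 109 110 106 106 107 106]
```

```bash
python3 -m pendant '[[[4,1.5,-5],0,-0.3],[[4,1.5,-10],0,-0.3],[[1,0.2,-12],0,-0.3],[[0,0,-12],0,-0.3],[[0,0,-10],0,-0.3],[[0,0,-6],0,-0.3],[[0,0,0],0,-0.3],[[0,0,0],0,-0.3]]'
python3 -m pendant '[[[0,0,0],0,-0.3],[[0,0,0],0,-0.3],[[0,0,0],0,-0.3],[[0,0,0],0,-0.3],[[0,0,0],0,-0.3],[[0,0,0],0,-0.3],[[0,0,0],0,-0.3],[[0,0,0],0,-0.3]]'
```

```text
clock: 29.62
position: [517.7, -17.5, 47.2]
ee_rot: [-0.43, 1.557, 2.777]
ft_force: [0.3, 0.4, 0.1]
gripper_width: 32.8
clock: 30.28
position: [518.6, -17.7, 49.3]
ee_rot: [-0.512, 1.56, 2.696]
ft_force: [0.3, 0.3, 0.5]
gripper_width: 32.6
```

```bash
python3 -m pendant '[[[-0.5,0,-4],0,-0.3],[[-0.5,0,-4],0,-0.3],[[0,0,-4],0,-0.3],[[0,0,0],0,-0.3],[[0,0,0],0,-0.5],[[0,0,0],0,-0.7],[[0,0,0],0,-1],[[0,0,0],0,-1]]'
python3 -m pendant '[[[0,0,0],0,-1],[[0,0,0],0,-1],[[0,0,0],0,-1],[[0,0,0],0,-1],[[0,0,0],0,-1],[[0,0,0],0,-1],[[0,0,0],0,-1],[[0,0,0],0,-1]]'
```

```text
clock: 30.95
position: [517.2, -17.7, 35.5]
ee_rot: [-0.488, 1.559, 2.719]
ft_force: [0.1, -0.1, 0.1]
gripper_width: 10.2
clock: 31.62
position: [517.2, -17.5, 35.5]
ee_rot: [-0.468, 1.56, 2.741]
ft_force: [0.5, 1.4, -0.5]
gripper_width: 9.1
```

```bash
python3 -m pendant '[[[-2,-0.2,0],0,-1],[[-4,-0.4,0],0,-1],[[-4,-0.4,0],0,-1],[[-4,-0.4,0],0,-1],[[-4,-0.4,0],0,-1],[[-4,-0.4,0],0,-1],[[-3,-0.3,0],0,-1],[[-1,-0.1,0],0,-1]]'
python3 -m pendant '[[[-2,-0.2,0],0,-1],[[-2,-0.2,0],0,-1],[[-2,-0.2,0],0,-1],[[-1,-0.1,0],0,-1],[[-1,-0.1,0],0,-1],[[-1,-0.1,0],0,-1],[[0,0,0],0,-1],[[0,0,0],0,-1]]'
```

```text
clock: 32.28
position: [488.4, -20.4, 35.6]
ee_rot: [-0.497, 1.56, 2.711]
ft_force: [1.1, 1.4, -2.8]
gripper_width: 8.6
clock: 32.95
position: [478.2, -21.4, 35.5]
ee_rot: [-0.496, 1.56, 2.713]
ft_force: [0.5, 0.5, -1.7]
gripper_width: 8.9
```

```bash
python3 -m pendant '[[[-1,-0.1,0],0,-1],[[-1,-0.1,0],0,-1],[[-1,-0.1,0],0,-1],[[-1,-0.1,0],0,-1],[[-1,-0.1,0],0,-1],[[-1,-0.1,0],0,-1],[[-1,-0.1,0],0,-1],[[-1,-0.1,0],0,-1]]'
python3 -m pendant '[[[-0.7,-0.1,0],0,-1],[[-0.7,-0.1,0],0,-1],[[-0.7,-0.1,0],0,-1],[[-0.7,-0.1,0],0,-1],[[-0.7,-0.1,0],0,-1],[[-0.7,-0.1,0],0,-1],[[-0.7,-0.1,0],0,-1],[[-0.7,-0.1,0],0,-1]]'
```

```text
clock: 33.62
position: [476.5, -21.6, 35.7]
ee_rot: [-2.625, 1.56, 0.584]
ft_force: [11.6, 2.2, -9.8]
gripper_width: 9.3
clock: 34.28
position: [476.3, -21.6, 35.7]
ee_rot: [-2.914, 1.545, 0.294]
ft_force: [11.5, 2.4, -8.8]
gripper_width: 9.3
```

It's at the stop: the force rose to 11 N and motion ceased after 41 mm. I'll release and retreat upward.

```bash
python3 -m pendant '[[[0,0,0],0,-1],[[0,0,0],0,-1],[[0,0,0],0,-0.3],[[0,0,0],0,-0.3],[[0,0,0],0,-0.3],[[0,0,0],0,-0.3],[[0,0,0],0,-0.3],[[0,0,0],0,-0.3]]'
python3 -m pendant '[[[0,0,3],0,-0.3],[[0,0,8],0,-0.3],[[0,0,12],0,-0.3],[[0,0,20],0,-0.3],[[0,0,25],0,-0.3],[[-10,0,25],0,-0.3],[[-20,0,20],0,-0.3],[[-20,0,10],0,-0.3]]'
python3 -m pendant '[[[-10,0,5],0,-0.3],[[0,0,0],0,-0.3],[[0,0,0],0,-0.3],[[0,0,0],0,-0.3],[[0,0,0],0,-0.3],[[0,0,0],0,-0.3],[[0,0,0],0,-0.3],[[0,0,0],0,-0.3]]'
python3 - <<'E'
from h import *
a=viewer.camera('scene')[100:245,215:365,::-1];b=viewer.camera('wrist')[:,:,::-1]
cv2.imwrite('pics/end.png',np.hstack([cv2.resize(a,(600,580),interpolation=2),cv2.resize(cv2.imread('pics/scene0.png')[100:175,310:365],(200,273)).copy() if 0 else np.vstack([cv2.resize(cv2.imread('pics/scene0.png')[100:175,310:365],(200,290)),cv2.resize(b[60:320],(200,290))])]))
E
```

```text
clock: 34.95
position: [476.4, -21.7, 36.1]
ee_rot: [-2.918, 1.545, 0.289]
ft_force: [0.4, 0.6, 1.3]
gripper_width: 32.4
clock: 35.62
position: [424.6, -21.5, 167.8]
ee_rot: [-2.861, 1.548, 0.347]
ft_force: [-0.2, 0.5, 0.5]
gripper_width: 32.3
clock: 36.28
position: [414.4, -21.5, 179.2]
ee_rot: [-2.968, 1.542, 0.24]
ft_force: [0.1, -0.1, 0.3]
gripper_width: 32.6
```

View pics/end.png

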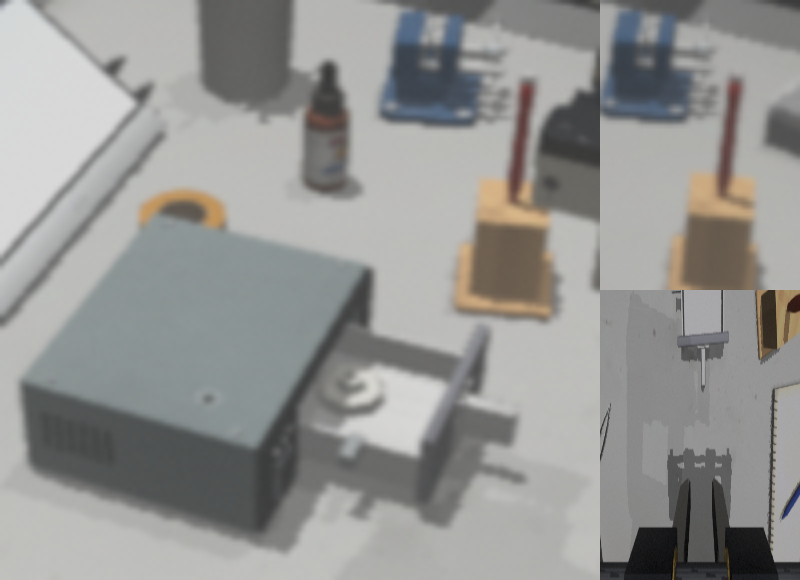

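The tray is fully out with the gear visible at (350,385). The driver is upright in the stand, handle from (526,82) to (514,200), matching the start picture. The gripper is clear of everything.

```bash
python3 -c "
from cell import finish_job
print(finish_job())"
```

```text
the job is handed in; nothing more can be done
None
```

I handed the job in at about 36 s: the tray is fully out, and the screwdriver is back upright in its stand.

- **Latch:** The blade went through the release hole with no noticeable force. I felt the latch about 15 to 16 mm below the lid top. I pressed it gently; readings between moves peaked at 9.2 N, with about 4 to 5 N sideways. The tray then came out by itself, to about 35 mm in the camera view.
- **Screwdriver:** It stopped at the same height as when I gripped it, with 2.5 N of contact. In the last picture it stands as it did at the start.
- **Tray:** I pulled it a further 41 mm until it met its stop, with the force rising to about 11 N along the pull. The last picture shows it open with the gear inside, and the gripper open and clear.
- **Tape roll and oil bottle:** I never went near either one. The roll looks unchanged in the last picture. The blue bottle was outside that crop, so I did not recheck it.
- **Checks that failed or disagreed:**
  - My colour check of the handle found too few pixels to use, so I compared pictures by eye.
  - The scene and wrist views disagreed by 2 to 3 mm when I located the stand hole. I went by the wrist view and confirmed it by entering without force.

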